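# Screen a drinks flask: stand it in the bay, click the selector to seven, press start

## Robot

A 6-joint arm with a two-finger parallel gripper is mounted at the origin on the work surface. World frame = base frame: x ahead of the robot, y to its left, z up, the work surface at z = 0. Lengths are in m, angles in rad, forces in N, time in s.
With the tool pointing down it reaches from about 0.275 to 0.825 m from the base axis. Payload 4.9 kg.
Tool frame: the origin (TCP) lies midway between the tips of the shut fingers; the grasp point (between the pads) lies 19 mm behind it (bot.grip_depth is the distance from the TCP to the grasp point, in m); y points along the fingers, x is the direction in which the jaws open and shut, and the axes are right-handed (so a half turn about y gives the same grasp; the last joint's range is limited). The gripper opens to 85 mm and grips with 20 to 120 N. Pads are 22 mm wide; open, the fingers measure 114 mm over their backs; the gripper's body (76 mm by 85 mm) begins 54 mm behind the grasp point. The pads swing forward as they close: fully open they stand 13 mm farther back than shut.
Start: joints at [-1.377, 0.326, -0.193, 1.052, 0, 1.437], TCP at [0.177, -0.521, 0.231] pointing down, gripper open.
Joint ranges: [-2.65, 2.65], [-0.97, 1.79], [-1.3, 1.35], [-1.93, 2.1], [-1.47, 1.37], [-3.14, 3.14]. Speed limits (rad/s): [2.57, 2.57, 3.14, 3.14, 3.14, 3.14].

## Interface

Orientations are given as a unit quaternion [w, x, y, z].
In Python, from cell import bot gives the robot as it stands. Calls block until the motion is done:
- bot.move_pose(position, orientation): joint-space move of the TCP to a pose.
- bot.move_linear(position, speed=0.15, rotation=None, until_force=None): straight line of the TCP; rotation=None keeps the orientation; speed is the mean speed in m/s. With until_force (N) it stops when the force on the tool has changed by that much, and returns True; else False.
- bot.goto_joints(angles): joint-space move.
- bot.set_gripper(opening, grasp_force=None): opening from 0.0 (shut) to 1.0 (fully open); grasp_force is the grip in N (None keeps the last); returns when the fingers have stopped.
- bot.wait(seconds).
- bot.solve_ik(position, orientation): joint angles nearest the present ones, or None.
- bot.camera(name): name is "scene" or "top"; returns the picture (420x560x3 uint8, red, green, blue); there is no depth.
- bot.calibration(name): a dict with "mtx" (3x3 intrinsics, pixels), "extrinsics" (4x4, takes a point from world to camera coordinates). Camera axes: x right, y down, z forward; pixel columns grow to the right and rows downward; lengths in m; the calibration is good to about 2 mm. A picture is of the moment at which its call begins. calibration takes no time and is no camera call.
A pose or a line that the arm cannot do raises bot.PlanningError and nothing moves.
- bot.close_job(): hands the job in, once; it reports no verdict.
Trained networks look in the newest picture that a camera, given by its name, has taken for a name from the list of things; names that differ only in an ending like _2 or _b are one class to them, and where a whole thing is asked for, a point or a joint stands for the part that bears it (a point fixed in the world has none). Each returns a list of dicts, best first, with "confidence" (0 to 1); they miss things now and then, are a little off and sometimes report something else, mostly with a low value. They report only what shows in the picture. A call takes as long as a camera call.
- bot.search_frame(camera, thing): "bbox" ([left, top, width, height] in pixels, round what is visible of it).
Readings, each from a call of its own:
- bot.read_clock(): time.
- bot.read_joint_positions(): joint angles.
- bot.read_joint_vel(): joint speeds.
- bot.read_joint_efforts(): joint torques, N m.
- bot.read_position(): TCP position.
- bot.read_tool_rot(): TCP orientation.
- bot.read_ft_force(): force on the tool from outside, world axes, zero at the start.
- bot.read_moment(): the same for the moment, N m.
- bot.read_gripper_width(): opening from 0.0 (shut) to 1.0 (fully open).
Only numpy, scipy, OpenCV 4.12 (cv2) and the standard library are available. Lean on these libraries where they do the work, as an engineer would, in place of code of your own. Each camera call takes 0.05 s, during which the arm holds its last target. There are 200 camera calls.

## Task

Stand the steel flask upright on the round pad of the container screener, with its whole foot on the pad, without banging it down, and let go. Then turn the selector dial on the sloping panel to position 7, which is seven clicks clockwise from its anticlockwise stop (position 0), and let go; only then press the start button fully down and release it. Leave the can, the jar and the glasses case where they are.

Things in the scene. Friction and masses are not known exactly. Their poses are not given: they have to be found in the camera images.
- flask_center (a point): Centre of the closed steel drinks flask, 95 mm above its foot. Loose, upright, 190 mm tall, 0.25 to 0.5 kg. Steel body 64 mm in diameter up to 122 mm, shoulder up to 140 mm, then a black cylindrical cap 44 mm in diameter from 140 to 190 mm above the foot (grip it from above). z is its axis. It stands at one of three places beside the screener, can and jar at the others.
- screener: Fixed white and grey machine, origin on the table under it; z up, x away from the robot (turned up to 0.25 rad), y to the left. It spans x -115 to 115, y -190 to 170 mm. Left part: control panel facing left and up, sloping 30 degrees from 30 mm high at y 170 to 110 mm at y 31, flat top from there to y -10. Right part: bay, floor 20 mm high, walls 90 mm high at x over 100 and, for x over 35, y under -178.
- pad (a point): Centre of the top face of the round black pad in the screener's bay: 96 mm in diameter, top 26 mm above the table, 6 mm above the bay floor. Axes as the screener's; the pad is at x 0, y -100 mm of it. The bay is open at the top and towards the robot.
- dial_grip (a point): On the axis of the selector dial, at the height to grip, 34 mm out from the sloping panel. z points out of the panel, along the axis; x along the grip bar to its pointer end (white line); it turns with the dial. Black bar 46 mm long, 14 mm thick, ending 9 mm further out; skirt of 50 mm diameter, its top 21 mm below this point. The dial axis meets the panel at x 30, y 105 mm of the screener.
- dial (a joint): Turn of the dial, rad: 0 at the anticlockwise stop (position 0, pointer away from the robot, +x of the screener), growing clockwise as seen from outside, 3.142 at the other stop (position 9). One click is 20 degrees (0.349), so position 7 reads 2.443. Ten black marks on the panel show positions 0 to 9, the end ones longer. Sprung detents of about 0.07 N m pull it to the nearest position. Starts at 0 to 3.
- start_top (a point): Centre of the top face of the round black start button (32 mm in diameter), 18 mm out from the same sloping panel, in a grey housing 95 mm nearer the robot (-x) than the dial. z points out of the panel; it is pressed inwards along it and springs back.
- start (a joint): Travel of the start button in m: 0 released, 0.006 fully down, which takes 5 N; it counts as pressed beyond 0.004.
- can: Bystander: closed aluminium can, 54 mm in diameter, 125 mm tall, loose; origin at the centre of its underside. Leave alone.
- jar: Bystander: closed white plastic jar, 76 mm in diameter, 85 mm tall, loose; origin at the centre of its underside. Leave alone.
- glasses_case: Bystander: black glasses case, 60 x 155 x 36 mm, loose on the table to the left of the screener; origin at the centre of its underside, long side along its y. Leave alone.

How it is judged:
By the outcome, as a careful person would: the job done as asked, in the order asked, and still so for the second after the job is handed in, with the robot touching nothing.
It also fails if it takes over 72 s, if anything falls off the work surface, if the arm or the gripper's body presses on something with over 40 N, if the wrist force passes 120 N, or if a joint passes its speed limit or range.

## Working session

There is one attempt and no reset: what is moved stays moved. The work goes in short steps, each a Python script; the robot and the scene stay as the last script left them, time stands still between calls to the robot, and variables do not carry over. Pictures are saved under pics/ and viewed, about 8 in all and at most 12, crops included, and the job is handed in when it is done.

```bash
mkdir -p pics; ls; python3 - <<'E'
from cell import bot
import cv2, numpy as np
for n in("scene","top"):
    im=bot.camera(n); cv2.imwrite(f"pics/{n}0.png",im[:,:,::-1])
    c=bot.calibration(n); print(n,np.round(c["mtx"],1).tolist(),np.round(c["extrinsics"],4).tolist())
    for t in("flask_center","screener","dial_grip","start_top","can","jar","glasses_case","pad"):
        try: print(t,[(np.round(d["bbox"],1).tolist(),round(d["confidence"],2)) for d in bot.search_frame(n,t)[:2]])
        except Exception as e: print(t,e)
print(bot.read_clock(),bot.read_tool_rot())
E
```

```text
pics
scene [[472.5, 0.0, 281.3], [0.0, 472.5, 210.4], [0.0, 0.0, 1.0]] [[0.6826, 0.7307, 0.0084, -0.377], [0.4296, -0.392, -0.8135, -0.1433], [-0.5912, 0.5589, -0.5815, 1.5214], [0.0, 0.0, 0.0, 1.0]]
flask_center [([352.1, 120.4, 26.2, 64.9], 0.76)]
screener [([217.5, 188.1, 162.9, 122.5], 0.65)]
dial_grip [([332.5, 196.3, 24.9, 20.0], 0.65)]
start_top [([311.4, 188.9, 9.9, 8.2], 0.41), ([332.3, 195.6, 20.1, 19.2], 0.24)]
can []
jar [([112.1, 265.4, 37.7, 44.1], 0.62)]
glasses_case [([366.5, 181.6, 46.4, 36.5], 0.59)]
pad []
top [[472.0, 0.0, 279.7], [0.0, 472.0, 218.4], [0.0, 0.0, 1.0]] [[-0.008, -0.9999, -0.0075, 0.016], [-0.9935, 0.0088, -0.1131, 0.5541], [0.1132, 0.0065, -0.9936, 1.3573], [0.0, 0.0, 0.0, 1.0]]
flask_center [([115.0, 232.7, 42.9, 25.6], 0.85)]
screener [([209.1, 163.1, 125.0, 87.0], 0.92)]
dial_grip [([220.8, 190.7, 19.2, 14.1], 0.82)]
start_top [([223.7, 226.0, 15.3, 8.6], 0.68)]
can [([396.0, 195.0, 33.5, 26.1], 0.6), ([210.6, 161.8, 124.9, 89.2], 0.33)]
jar [([392.5, 238.8, 32.8, 22.6], 0.96), ([222.5, 186.8, 16.1, 18.8], 0.54)]
glasses_case [([134.5, 191.7, 57.6, 20.5], 0.57), ([395.3, 237.6, 29.0, 26.4], 0.43)]
pad [([211.8, 164.9, 121.9, 87.1], 0.75)]
0.9 [-0.57487702  0.57488436 -0.41170745  0.41172972]
```

```bash
python3 - <<'E'
import cv2
a=cv2.imread("pics/top0.png")[150:280,90:450]; cv2.imwrite("pics/top0c.png",cv2.resize(a,None,fx=2.2,fy=2.2,interpolation=2))
b=cv2.imread("pics/scene0.png"); cv2.imwrite("pics/scene0c.png",cv2.resize(b[100:330,90:430],None,fx=2.3,fy=2.3,interpolation=2))
E
```

```text
(no output)
```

View pics/top0c.png

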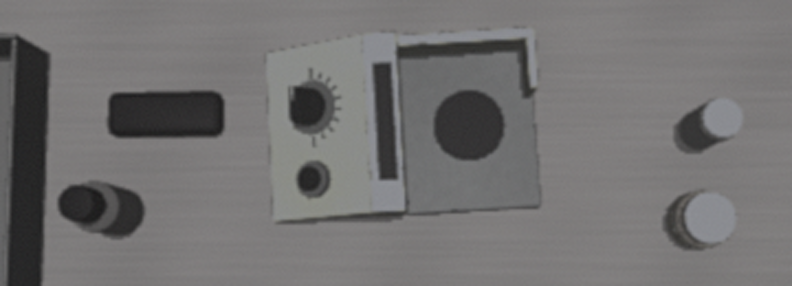

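View pics/scene0c.png

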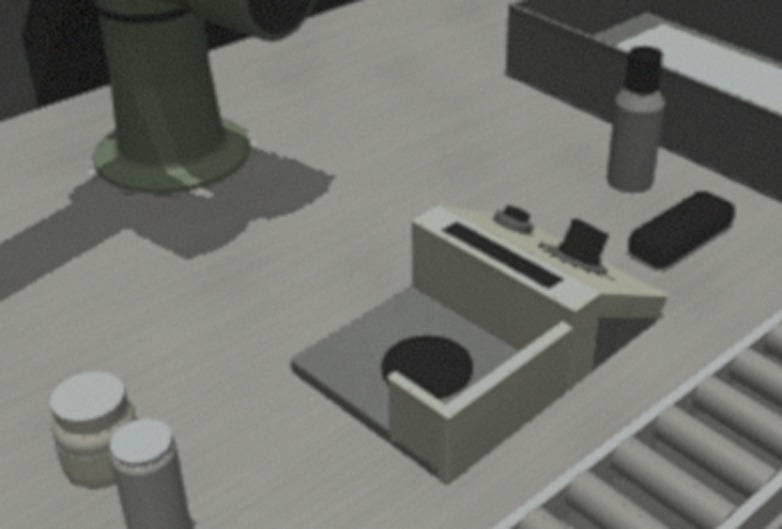

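The top view has the flask cap at crop (82,203) on the left, the case at (166,114), the screener in the middle with its pad at (469,125), and can and jar on the right. The scene view shows the flask upright. Next I'll fit the screener pose, measure the flask and zoom in on the dial.

```bash
cat > h.py <<'E'
from cell import bot
import cv2, numpy as np
from scipy.optimize import least_squares
from scipy.spatial.transform import Rotation as R
C={n:bot.calibration(n) for n in("scene","top")}
def proj(n,p):
    E=np.array(C[n]["extrinsics"]);q=(np.atleast_2d(p)@E[:3,:3].T+E[:3,3])@np.array(C[n]["mtx"]).T
    return q[:,:2]/q[:,2:]
def at_z(n,uv,z):
    E=np.array(C[n]["extrinsics"]);d=E[:3,:3].T@np.linalg.inv(C[n]["mtx"])@[*uv,1];o=-E[:3,:3].T@E[:3,3]
    return o+d*(z-o[2])/d[2]
def S2W(s,p): # screener pose (x,y,yaw)
    return R.from_euler('z',s[2]).apply(np.atleast_2d(p))+[s[0],s[1],0]
N=np.array([0,.5,np.sqrt(3)/2])        # panel normal in screener
def panel(x,y,out=0): return np.array([x,y,.03+(.17-y)*np.tan(np.pi/6)])+N*out
E
cat > fit.py <<'E'
from h import *
top=[((274,221),(-.115,.17,.03)),((469,125),(0,-.1,.026)),((540,207),(-.115,-.19,.02)),((534,28),(.115,-.19,.09)),((406,213),(-.115,-.01,.11)),((370,210),(-.115,.031,.11)),((267,52),(.115,.17,.03)),((362,35),(.115,.031,.11))]
sc=[((428,367),(0,-.1,.026)),((413,222),(-.115,-.01,.11)),((438,207),(-.115,.031,.11)),((600,292),(.115,.031,.11)),((665,297),(.115,.17,.03)),((292,362),(-.115,-.19,.02))]
T=np.array([p for p,_ in top])/2.2+[90,150]; Sx=np.array([p for p,_ in sc])/2.3+[90,100]
f=lambda s:np.r_[(proj("top",S2W(s,[q for _,q in top]))-T).ravel(),(proj("scene",S2W(s,[q for _,q in sc]))-Sx).ravel()]
r=least_squares(f,[.55,0,0],loss='soft_l1');s=r.x;print("screener",s.round(4).tolist(),f(s).round(1).reshape(-1,2).tolist())
print("pad",S2W(s,[0,-.1,.026]))
print("flask top cap",at_z("top",(127.3,242.3),.19),"foot-ish")
# refine with scene: cap top (645,53), foot
print("flask scene cap",at_z("scene",(645/2.3+90,53/2.3+100),.19))
d=np.array(panel(.03,.105));print("dial panel",S2W(s,d),"grip",S2W(s,panel(.03,.105,.034)),"start",S2W(s,panel(-.065,.105,.018)))
print("bbox check dial",proj("top",S2W(s,panel(.03,.105,.034))),proj("scene",S2W(s,panel(.03,.105,.034))),"start",proj("top",S2W(s,panel(-.065,.105,.018))),proj("scene",S2W(s,panel(-.065,.105,.018))))
a=cv2.imread("pics/top0.png")[178:246,205:255]; b=cv2.imread("pics/scene0.png")[180:230,300:370]
k=8
A=cv2.resize(a,None,fx=k,fy=k,interpolation=2);B=cv2.resize(b,None,fx=5,fy=5,interpolation=2)
o=np.zeros((544,760,3),np.uint8);o[:A.shape[0],:400]=A;o[:250,405:755]=B
cv2.imwrite("pics/dial.png",cv2.convertScaleAbs(o,alpha=1.5))
E
python3 fit.py
```

```text
screener [0.5864, 0.0422, 0.049] [[-1.2, -0.5], [-0.3, -0.8], [0.3, -1.0], [0.1, -1.5], [-0.3, -2.0], [1.2, 0.2], [-1.2, -0.8], [0.6, -1.8], [-1.2, -2.0], [-1.9, -2.1], [-1.4, -1.9], [-0.4, -0.5], [1.4, -1.4], [-2.2, -2.6]]
pad [[ 0.59132578 -0.05772206  0.026     ]]
flask top cap [0.47726004 0.4063901  0.19      ] foot-ish
flask scene cap [0.48506305 0.40979145 0.19      ]
dial panel [[0.61125714 0.14850049 0.06752777]] grip [[0.61042516 0.16548012 0.09697263]] start [[0.51593052 0.15284041 0.08311622]]
bbox check dial [[224.70900996 196.46784284]] [[345.08137816 200.58099888]] start [[229.6079853  230.24571844]] [[314.34783592 191.84009569]]
```

View pics/dial.png

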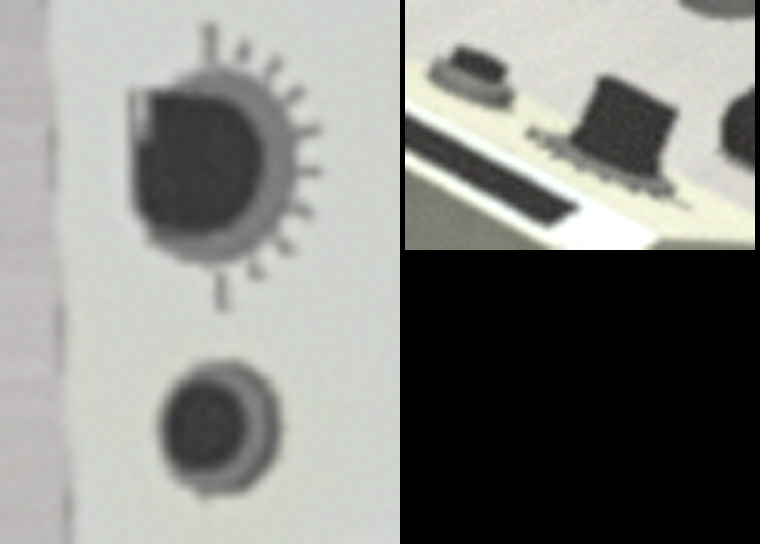

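The dial's white line points up, away from the robot, so it reads about position 0 (I'll confirm by overlay later). Now the flask.

```bash
cat >> h.py <<'E'
S=np.array([.5864,.0422,.049])
def quat(jaw,app):
    y=np.array(app)/np.linalg.norm(app);x=np.array(jaw)-np.dot(jaw,y)*y;x/=np.linalg.norm(x)
    return np.roll(R.from_matrix(np.c_[x,y,np.cross(x,y)]).as_quat(),1)
def best(p,jaw,app):
    c=[]
    for s in(1,-1):
        q=quat(s*np.array(jaw),app);j=bot.solve_ik(p,q)
        if j is not None:c.append((abs(j[5]),q,np.array(j)))
    return min(c,key=lambda t:t[0])[1:] if c else None
E
python3 - <<'E'
from h import *
print(R.from_quat(np.roll(bot.read_tool_rot(),-1)).as_matrix().round(2).tolist())
f=[.481,.408]
q,j=best([*f,.30],[1,0,0],[0,0,-1]);print(j.round(2))
bot.set_gripper(1.0)
bot.move_pose([*f,.30],q)
b=bot.read_ft_force()
bot.move_linear([*f,.152],speed=.1,until_force=8)
print("at",bot.read_position(),np.array(bot.read_ft_force())-b)
bot.set_gripper(0.0,40);print("w",bot.read_gripper_width()*85,np.array(bot.read_ft_force())-b)
bot.move_linear([*f,.20],speed=.1)
print(bot.read_gripper_width()*85,np.array(bot.read_ft_force())-b,bot.read_clock())
im=bot.camera("scene")[90:240,290:440];cv2.imwrite("pics/lift.png",cv2.resize(im[:,:,::-1],None,fx=3,fy=3))
E
```

```text
[[0.32, 0.0, 0.95], [-0.95, -0.0, 0.32], [0.0, -1.0, 0.0]]
[ 0.59  0.45  0.17  1.29  0.   -0.98]
at [0.48141446 0.40828962 0.15272078] [-0.73434155 -0.66688633  0.56613463]
w 43.171430423546866 [-1.61020539 -0.09529875  3.58245248]
42.79887874793108 [-0.09723352 -0.33924299 -3.92601013] 7.2667
```

View pics/lift.png

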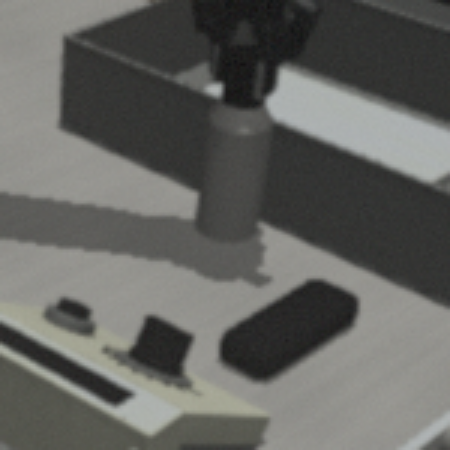

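The flask is in the gripper, upright and lifted (3.9 N, about 0.4 kg). Now carrying it to the pad.

```bash
python3 - <<'E'
from h import *
p=[.591,-.058]
bot.move_linear([.481,.408,.34],speed=.15)
bot.move_linear([*p,.34],speed=.22)
bot.move_linear([*p,.195],speed=.12)
print(bot.read_gripper_width()*85,bot.read_clock())
print("contact",bot.move_linear([*p,.168],speed=.02,until_force=2.5),bot.read_position(),bot.read_ft_force())
for n in("scene","top"):
    im=bot.camera(n);cv2.imwrite(f"pics/pl_{n}.png",im[:,:,::-1])
a=cv2.imread("pics/pl_scene.png")[140:320,200:400];b=cv2.imread("pics/pl_top.png")[140:260,200:350]
o=np.zeros((540,790,3),np.uint8);o[:450,:500]=cv2.resize(a,(500,450));o[:230,502:789]=cv2.resize(b,(287,230))
cv2.imwrite("pics/place.png",o)
E
```

```text
42.834823132690445 12.0833
contact True [ 0.59082848 -0.05798077  0.17838439] [ 0.13356332 -0.04157751  5.0396993 ]
```

View pics/place.png

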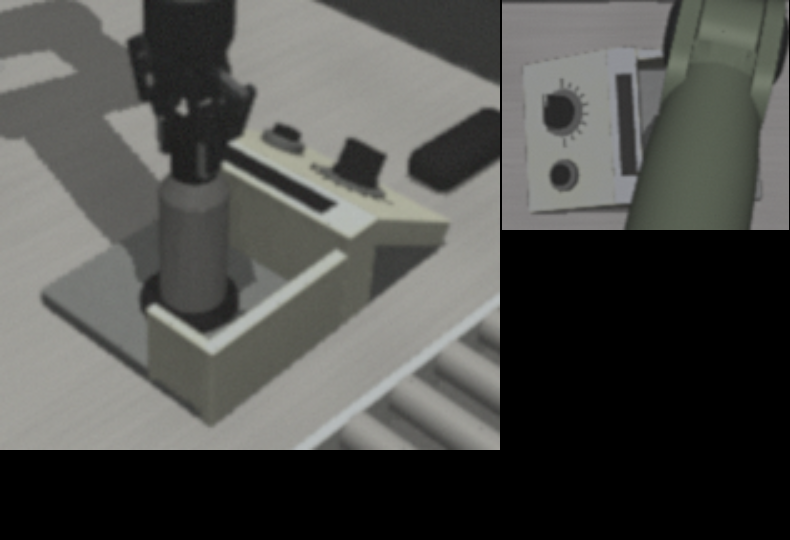

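The flask is standing centred on the pad, at foot pixel about (195,305), and the contact height matches. I'll release it, retreat, then overlay the dial and button model and plan the inverse kinematics.

```bash
cat > ov.py <<'E'
from h import *
def bar(th):
    x=np.array([np.cos(th),np.sin(th),0]); ex=np.array([1,0,0]); ey=np.cross(N,ex)
    # clockwise from outside: pointer = cos*ex - sin*ey
    l=np.cos(th)*ex-np.sin(th)*ey; w=np.cross(N,l)
    return lambda a,b,h: panel(.03,.105,h)+a*l+b*w
def overlay(im,n,th,s,k,off):
    A=cv2.resize(im[off[1]:off[1]+60,off[0]:off[0]+60,::-1],None,fx=k,fy=k,interpolation=2)
    f=bar(th)
    pr=lambda P:(((proj(n,S2W(s,P))-off+.5)*k)).astype(int)
    for h,c in((.043,(0,255,0)),(.013,(0,0,255))):
        cv2.polylines(A,[pr([f(.023,.007,h),f(.023,-.007,h),f(-.023,-.007,h),f(-.023,.007,h)])],True,c,1)
    cv2.line(A,*map(tuple,pr([f(.023,0,.043),f(.008,0,.043)]).tolist()),(255,0,0),1)
    a=np.linspace(0,6.3,40)
    t=np.array([0,-np.sqrt(3)/2,.5])
    cv2.polylines(A,[pr([panel(-.065,.105,.018)+.016*(np.cos(i)*np.array([1,0,0])+np.sin(i)*t) for i in a])],True,(0,255,255),1)
    cv2.polylines(A,[pr([panel(.03,.105,.013)+.025*(np.cos(i)*np.array([1,0,0])+np.sin(i)*t) for i in a])],True,(255,255,0),1)
    return A
E
python3 - <<'E'
from ov import *
bot.set_gripper(1.0);bot.wait(.2)
bot.move_linear([.591,-.058,.30],speed=.15)
bot.move_linear([.45,.02,.34],speed=.25)
q0,d0=None,None
ex=R.from_euler('z',S[2]).apply([1,0,0]);Nw=R.from_euler('z',S[2]).apply(N);eu=np.cross(Nw,ex)
for th in np.deg2rad([0,20,60,140]):
    l=np.cos(th)*ex-np.sin(th)*eu; w=np.cross(Nw,l)
    for sg in(1,-1):
        for o in(.018,.09):
            j=bot.solve_ik(S2W(S,panel(.03,.105,o))[0],quat(sg*w,-Nw)); print(np.rad2deg(th).round(),sg,o,None if j is None else np.round(j,2))
bot.goto_joints([1.2,*bot.read_joint_positions()[1:]])
print(bot.read_clock(),bot.read_ft_force())
T=bot.camera("top");Z=bot.camera("scene")
np.savez("im.npz",T=T,Z=Z)
o=np.hstack([overlay(T,"top",0,S,6,(200,180)),overlay(Z,"scene",0,S,6,(300,175))]);cv2.imwrite("pics/ov.png",o)
E
```

```text
0.0 1 0.018 [ 0.36  0.76  0.02  1.01 -0.5   0.36]
0.0 1 0.09 [ 0.41  0.73  0.15  1.19 -0.49  0.42]
0.0 -1 0.018 [ 0.36  0.76  0.02  1.01 -0.5  -2.78]
0.0 -1 0.09 [ 0.41  0.73  0.15  1.19 -0.49 -2.73]
20.0 1 0.018 [ 0.36  0.76  0.02  1.01 -0.5   0.71]
20.0 1 0.09 [ 0.41  0.73  0.15  1.19 -0.49  0.77]
20.0 -1 0.018 [ 0.36  0.76  0.02  1.01 -0.5  -2.43]
20.0 -1 0.09 [ 0.41  0.73  0.15  1.19 -0.49 -2.38]
60.0 1 0.018 [ 0.36  0.76  0.02  1.01 -0.5   1.41]
60.0 1 0.09 [ 0.41  0.73  0.15  1.19 -0.49  1.46]
60.0 -1 0.018 [ 0.36  0.76  0.02  1.01 -0.5  -1.73]
60.0 -1 0.09 [ 0.41  0.73  0.15  1.19 -0.49 -1.68]
140.0 1 0.018 [ 0.36  0.76  0.02  1.01 -0.5   2.8 ]
140.0 1 0.09 [ 0.41  0.73  0.15  1.19 -0.49  2.86]
140.0 -1 0.018 [ 0.36  0.76  0.02  1.01 -0.5  -0.34]
140.0 -1 0.09 [ 0.41  0.73  0.15  1.19 -0.49 -0.28]
17.5083 [ 0.1992748  -0.21335     0.41357728]
```

View pics/ov.png

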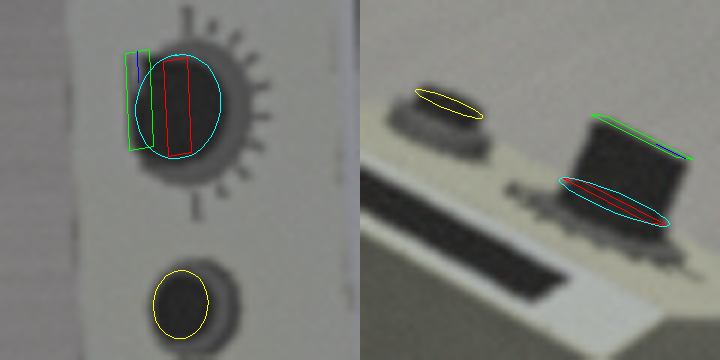

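The overlay at position 0 matches both views (bar about (140,100), start button about (181,305)), so the dial is at 0 and the model is good to about 2 mm. Now grip and turn it seven clicks.

```bash
python3 - <<'E'
from h import *
s=S+[-.001,-.001,0]
ex=R.from_euler('z',s[2]).apply([1,0,0]);Nw=R.from_euler('z',s[2]).apply(N);w=np.cross(Nw,ex)
P=lambda o:S2W(s,panel(.03,.105,o))[0]
q=quat(w,-Nw)
bot.set_gripper(.55)
bot.move_pose(P(.11),q); print(np.round(bot.read_joint_positions(),2))
f0=np.array(bot.read_ft_force())
print("hit",bot.move_linear(P(.018),speed=.08,until_force=6))
p=bot.read_position();print("err mm",(np.array(p)-P(.018))*1e3,np.array(bot.read_ft_force())-f0)
bot.set_gripper(0,25);F=np.array(bot.read_ft_force())-f0
print("w",bot.read_gripper_width()*85,"F ex,w,N",F@ex,F@w,F@Nw,bot.read_clock())
E
```

```text
[ 0.43  0.72  0.18  1.24 -0.48  0.43]
hit False
err mm [0.35939953 0.32645858 0.52736073] [-0.55585042  1.10026867 -0.27441836]
w 13.557903943770688 F ex,w,N -1.2131045210534783 1.3119644687102405 2.6882806933196335 21.8833
```

```bash
python3 - <<'E'
from h import *
j=np.array(bot.read_joint_positions());b=j.copy()
for k in range(1,8):
    t=b.copy();t[5]+=np.deg2rad(20*k);bot.goto_joints(t)
    print(k,np.round(bot.read_ft_force(),1),np.round(bot.read_moment(),2),round(bot.read_gripper_width()*85,1))
    if np.linalg.norm(bot.read_ft_force())>50: break
print(bot.read_joint_positions()[5]-b[5],bot.read_clock())
E
```

```text
1 [ 0.2  2.  -0.6] [ 0.65  0.07 -0.03] 13.5
2 [-0.4  1.7 -0.7] [ 0.76  0.03 -0.02] 13.4
3 [ 0.   1.7 -1.4] [ 0.84 -0.02  0.08] 13.5
4 [ 0.4  1.4 -0. ] [ 1.09 -0.1   0.04] 13.6
5 [ 2.2  4.  -1.5] [ 1.18 -0.23  0.18] 13.3
6 [ 2.2  1.7 -2. ] [ 1.27 -0.4   0.26] 13.2
7 [ 3.1  3.4 -3.1] [ 1.42 -0.62  0.38] 13.7
2.438973078137107 24.8583
```

```bash
python3 - <<'E'
from ov import *
s=S+[-.001,-.001,0]
bot.set_gripper(.5);bot.wait(.2)
bot.move_linear(S2W(s,panel(.03,.105,.11))[0],speed=.12)
j=bot.read_joint_positions();bot.goto_joints([j[0]+.65,*j[1:5],0.36])
T=bot.camera("top");Z=bot.camera("scene");th=2.443
print(bot.read_clock())
o=np.hstack([overlay(T,"top",th,s,6,(200,180)),overlay(Z,"scene",th,s,6,(300,175))])
a=cv2.resize(T[180:240,200:260,::-1],None,fx=4,fy=4,interpolation=2);b=cv2.resize(Z[140:260,225:390,::-1],None,fx=2,fy=2)
c=np.zeros((240,720,3),np.uint8);c[:,:240]=a;c[:,242:572]=b
cv2.imwrite("pics/ov7.png",np.vstack([o,c]))
E
```

```text
28.6083
```

View pics/ov7.png

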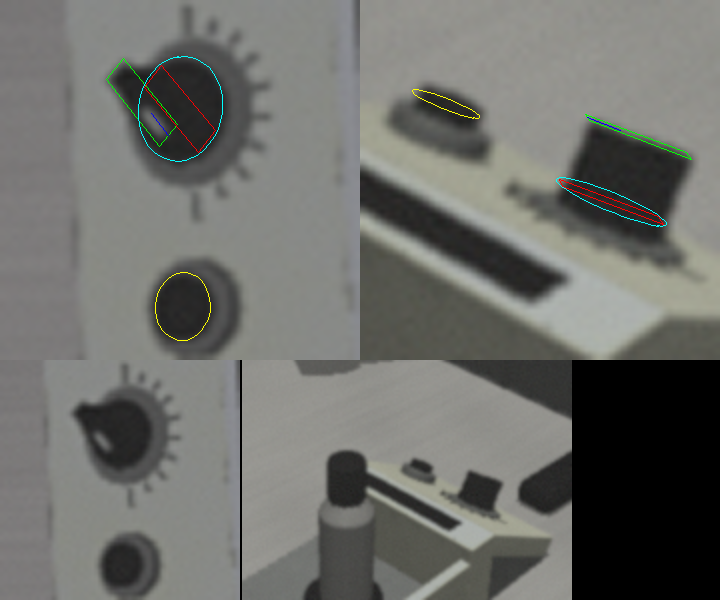

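The dial bar and white line line up with the position 7 overlay in the top view (line about (155,122)), and the flask stands on the pad. Now press start.

```bash
python3 - <<'E'
from h import *
s=S+[-.001,-.001,0]
ex=R.from_euler('z',s[2]).apply([1,0,0]);Nw=R.from_euler('z',s[2]).apply(N);w=np.cross(Nw,ex)
P=lambda o:S2W(s,panel(-.065,.105,o))[0]
q,_=best(P(.1),w,-Nw)
bot.set_gripper(0)
bot.move_pose(P(.1),q);bot.move_linear(P(.026),speed=.1)
d=lambda:round(float((np.array(bot.read_position())-P(.018))@Nw)*1e3,2)
f0=np.array(bot.read_ft_force())
print("touch",bot.move_linear(P(.012),speed=.015,until_force=2),d(),(np.array(bot.read_ft_force())-f0)@Nw)
print("bottom",bot.move_linear(P(.004),speed=.015,until_force=12),d(),(np.array(bot.read_ft_force())-f0)@Nw)
bot.wait(.2);print(d(),(np.array(bot.read_ft_force())-f0)@Nw)
bot.move_linear(P(.1),speed=.1)
j=bot.read_joint_positions();bot.goto_joints([j[0]+.8,*j[1:]])
print((np.array(bot.read_ft_force())-f0),bot.read_clock())
T=bot.camera("top");Z=bot.camera("scene")
o=np.vstack([cv2.resize(T[150:280,90:450,::-1],(720,260)),cv2.resize(Z[130:330,90:430,::-1],(578,340))[:, :].copy() if 0 else np.pad(cv2.resize(Z[130:330,90:430,::-1],(561,330)),((0,0),(0,159),(0,0)))])
cv2.imwrite("pics/fin.png",o)
E
```

```text
touch True 1.63 3.4510033490551946
bottom True -1.86 5.453178924616342
-1.87 5.975523558820521
[-0.86751269 -0.43610383  0.44199532] 35.1583
```

View pics/fin.png

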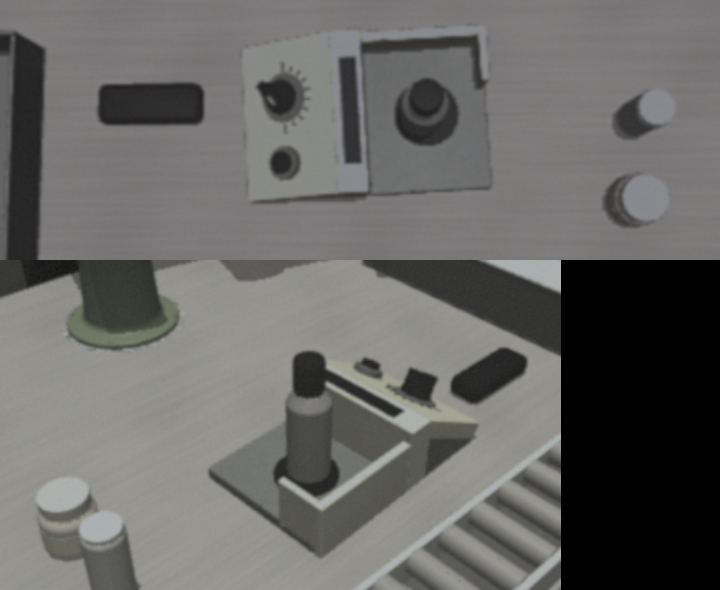

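The flask, dial and bystanders look right: cap at (427,98), pointer low, case, can and jar unmoved. The press isn't conclusive, because I logged only 3.5 mm of travel after first touch and the force settled at 6 N. A gentle stepped touch will find the button's rest height, and I'll press again only if the first press fell short.

```bash
python3 - <<'E'
from h import *
s=S+[-.001,-.001,0]
ex=R.from_euler('z',s[2]).apply([1,0,0]);Nw=R.from_euler('z',s[2]).apply(N);w=np.cross(Nw,ex)
P=lambda o:S2W(s,panel(-.065,.105,o))[0]
q,_=best(P(.1),w,-Nw)
bot.move_pose(P(.1),q);bot.move_linear(P(.028),speed=.1);bot.wait(.3)
d=lambda:float((np.array(bot.read_position())-P(.018))@Nw)*1e3
fr=lambda:np.mean([np.array(bot.read_ft_force())@Nw for _ in range(4)])
f0=fr();L=[]
for o in np.arange(.027,.010,-.0005):
    bot.move_linear(P(o),speed=.02);L.append((d(),fr()-f0))
    if L[-1][1]>2.6: break
print(np.round(L,2).tolist(),bot.read_clock())
E
```

```text
[[8.97, 0.08], [8.44, 0.65], [7.94, 0.52], [7.45, 0.47], [7.0, -0.65], [6.47, 0.93], [5.95, 0.85], [5.49, 0.4], [4.95, 0.08], [4.46, 0.55], [4.16, 1.9], [3.59, 2.12], [3.08, 0.73], [2.54, 2.55], [2.03, 2.57], [1.51, 3.26]] 42.0
```

The button's rest top is about 4.5 mm above where I modelled it. The first press therefore travelled about 6.3 mm to its stop, so it went fully down. This probe stayed near 3 mm, below the 4 mm that counts as a press. Retreating and handing in.

```bash
python3 - <<'E'
from h import *
p=np.array(bot.read_position());Nw=R.from_euler('z',S[2]).apply(N)
bot.move_linear(p+.09*Nw,speed=.1)
j=bot.read_joint_positions();bot.goto_joints([j[0]+.8,*j[1:]]);bot.wait(.3)
print(bot.read_ft_force(),bot.read_clock())
bot.camera("top");print(bot.search_frame("top","flask_center")[:1],bot.search_frame("top","dial_grip")[:1])
bot.close_job()
E
```

```text
[-0.33381756  1.13464321 -0.9767539 ] 44.9333
[{'bbox': [290.5, 188.1, 25.6, 30.7], 'confidence': 0.64}] [{'bbox': [220.1, 190.2, 18.9, 14.9], 'confidence': 0.55}]
the job is handed in; nothing more can be done
```

The job is handed in at about 45 s of the 72 s allowed; no verdict was reported.

- **Flask:** I gripped it by the cap and set it down at 0.02 m/s, stopping on contact. The contact height matched the pad to within 0.3 mm. The last picture I viewed shows it upright with its whole foot on the pad.
- **Dial:** I turned it seven clicks from position 0. The gripper rotated 2.439 rad against a target of 2.443. After I let go, the pointer lined up with the position 7 overlay in the top view.
- **Start button:** I pressed it only after letting go of the dial, then released it. The press stopped on a force rise of over 12 N but settled at about 6 N, and the logged depth looked short, so it was not conclusive at first.
- **Button check:** A gentle touch showed the button's rest height is about 4.5 mm above my model. That puts the press at about 6.3 mm, so it bottomed out. The touch itself pushed it about 3 mm, below the 4 mm that counts as a press. The force readings were noisy (about ±0.7 N), so these depths are good to about half a millimetre.
- **Bystanders:** In the last picture I viewed, taken before the button check, the can, jar and glasses case had not visibly moved. The arm was clear of everything at the end.

The two cameras disagreed by up to 8 mm on the flask's position, so I used a point between them. That was good enough for every grip.

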